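# Set up the model knights' duel for its photograph

## Robot

A 6-joint arm with a two-finger parallel gripper is mounted at the origin on the work surface. World frame = base frame: x ahead of the robot, y to its left, z up, the work surface at z = 0. Lengths are in m, angles in rad, forces in N, time in s.
With the tool pointing down it reaches from about 0.375 to 0.9 m from the base axis. Payload 3.1 kg.
Tool frame: the origin (TCP) lies on the centre line of the jaws, within the pads' length; the fingertips stand 19 mm ahead of it and the grasp point (between the pads) is the TCP; z points along the fingers, y is the line along which they close (so a half turn about z gives the same grasp; the last joint's range is limited). The gripper opens to 85 mm and grips with 20 to 120 N. Pads are 22 mm wide; open, the fingers measure 114 mm over their backs; the gripper's body (76 mm by 85 mm) begins 54 mm behind the grasp point. The pads swing forward as they close: fully open they stand 13 mm farther back than shut.
Start: joints at [1.117, 0.527, 1.433, -0, 1.181, -0.178], TCP at [0.17, 0.601, 0.25] pointing down, gripper open.
Joint ranges: [-3.08, 3.08], [-0.75, 2.2], [0.22, 2.44], [-1.43, 4.57], [0, 2.65], [-2.85, 2.85]. Speed limits (rad/s): [2.79, 2.79, 3.14, 3.14, 3.14, 3.14].

## Interface

Orientations are given as a unit quaternion [x, y, z, w].
In Python, from station import manip gives the robot as it stands.
- The arm moves only by the tool servo_tool, never from a script. Its argument "rows" is a list that holds one entry, the list of rows, each a list of 7 numbers: the turn, a rotation vector about the tool's x, y, z in degrees, then the shift along the tool's x, y, z in m, then the gripper command: -1 is shut, 1 is fully open, values between are in proportion. In form: [[[wx, wy, wz, tx, ty, tz, jaw], ...]]. A call has 1 to 8 rows; each row shifts and turns the commanded pose from where the row before left it, along the tool's axes as they then stand; what a row does not reach is not made up. A row lasts 1/12 s, in which the tool goes at most 41.7 mm and 7.16 degrees, less where a joint would pass 70% of its speed; a pose out of reach is approached as far as the arm can. A call is refused whole if a number of a shift passes 0.0417 or a number of a turn 7.16, either way. A call with a gripper value outside its range is refused whole. The fingers move at their own pace and stop on an object; "squeeze" is the grip in N (left out, the last holds). Time passes only in rows, so rows that do not move let the fingers close. It gives the time, the measured TCP pose, the force, the opening and the grip force at its end, in the units of the state.
- manip.sense(): the state, without advancing time (a new reading comes with each control period).
- manip.snapshot(name): name is "side" or "top"; returns the picture (420x560x3 uint8, blue, green, red); there is no depth.
- manip.camera_info(name): a dict with "K" (3x3 intrinsics, pixels), "camera_from_world" (4x4, takes a point from world to camera coordinates). Camera axes: x right, y down, z forward; pixel columns grow to the right and rows downward; lengths in m; the calibration is good to about 2 mm. A picture is of the moment at which its call begins. camera_info takes no time and is no camera call.
- manip.sign_off(): hands the job in; it is judged then, once.
The state is a dict: "t": time; "q": joint angles; "qd": joint speeds; "tau": joint torques, N m; "tcp_pos": TCP position; "tool_rot": TCP orientation; "force": force on the tool from outside, world axes, zero at the start; "ft_torque": the same for the moment, N m; "finger_gap": opening from 0.0 (shut) to 1.0 (fully open); "gripper_force": force on a finger pad.
Only numpy, scipy, OpenCV 4.12 (cv2) and the standard library are available. Lean on these libraries where they do the work, as an engineer would, in place of code of your own. Each camera call takes 0.05 s, during which the arm holds its last target. There are 200 camera calls.

## Task

Build the display for the photograph in this order: stand the walnut plinth in the middle of the cork mat, the pale grey rock in the middle of the plinth, the yellow knight in the middle of the rock, and only then the blue knight in the middle of the white mat. Set every piece down upright without dropping it, let go of each before fetching the next, and leave the paint bottles and the brush pot where they are.

Things in the scene. Friction and masses are not known exactly. Their poses are not given: they have to be found in the camera images.
- plinth_mid (a point): Display plinth: dark walnut disc with a thin brass band, upright cylinder 58 mm across, 34 mm tall, flat top. 110 g. The point is its centre, 17 mm above its underside; z up its axis.
- rock_mid (a point): Model rock: pale stone-grey round drum, 46 mm across, 30 mm tall, flat top, a few flecks of green moss round its foot. 100 g. The point is its centre, 15 mm above its underside; z up its axis.
- yellow_figure_mid (a point): Painted model knight, 67 mm tall, standing on a black round base 32 mm across and 6 mm thick; yellow cloaked body, a plain upright cylinder 22 mm across from 6 to 46 mm above its underside (grip it there, from any side), then narrower shoulders and a steel-grey helmet. 60 g. The point is on its axis, 33 mm above its underside; z up its axis.
- blue_figure_mid (a point): Painted model knight, 67 mm tall, standing on a black round base 32 mm across and 6 mm thick; blue cloaked body, a plain upright cylinder 22 mm across from 6 to 46 mm above its underside (grip it there, from any side), then narrower shoulders and a steel-grey helmet. 60 g. The point is on its axis, 33 mm above its underside; z up its axis.
- cork_mat_top (a point): Round brown cork mat, 84 mm across and 6 mm thick, fixed to the bench. The point is the centre of its top face; z up.
- white_mat_top (a point): Round white glazed mat, 84 mm across and 6 mm thick, fixed to the bench. The point is the centre of its top face; z up.
- ochre_bottle: Bystander: loose ochre dropper bottle with a paper label and black pointed cap, 25 mm across, 78 mm tall; origin at the centre of its underside.
- green_bottle: Bystander: loose dark green dropper bottle with a paper label and black pointed cap, 25 mm across, 78 mm tall; origin at the centre of its underside.
- brush_pot: Bystander: loose terracotta pot, 74 mm across, 75 mm tall, with three brushes standing in it up to 137 mm; origin at the centre of its underside.

How it is judged:
On the way, in this order (a step that is already met when the one before it is completed fails the run):
1. the walnut plinth stands centred on the cork mat, released (horizontal distance between plinth_mid and cork_mat_top below 0.011 m and z of plinth_mid in the frame of cork_mat_top between 0.013 and 0.021 m and angle between plinth_mid's own z axis and vertical below 0.1 rad and linear speed of plinth below 0.02 m/s and contact force between plinth and the fingers below 0.05 N), for 0.2 s.
2. the grey rock stands centred on the plinth, released (horizontal distance between rock_mid and plinth_mid below 0.009 m and z of rock_mid in the frame of plinth_mid between 0.028 and 0.036 m and angle between rock_mid's own z axis and vertical below 0.1 rad and linear speed of rock below 0.02 m/s and contact force between rock and the fingers below 0.05 N), for 0.2 s.
3. the yellow figure stands centred on the rock, released (horizontal distance between yellow_figure_mid and rock_mid below 0.009 m and z of yellow_figure_mid in the frame of rock_mid between 0.044 and 0.052 m and angle between yellow_figure_mid's own z axis and vertical below 0.1 rad and linear speed of yellow_figure below 0.02 m/s and contact force between yellow_figure and the fingers below 0.05 N), for 0.2 s.
4. the blue figure stands centred on the white mat, released (horizontal distance between blue_figure_mid and white_mat_top below 0.012 m and z of blue_figure_mid in the frame of white_mat_top between 0.029 and 0.037 m and angle between blue_figure_mid's own z axis and vertical below 0.1 rad and linear speed of blue_figure below 0.02 m/s and contact force between blue_figure and the fingers below 0.05 N), for 0.2 s.
At the end, for the whole second after the job is handed in: Plinth on the cork mat within 11 mm of its centre, rock on plinth and yellow figure on rock each within 9 mm, blue figure on the white mat within 12 mm; each upright within 0.1 rad, resting on its support (height within 4 mm), still and released (all of step 1 and all of step 2 and all of step 3 and all of step 4); the robot touches nothing.
It fails at once if a paint bottle or the brush pot is shifted more than 15 mm or tipped (distance of any of ochre_bottle, green_bottle, brush_pot from where it was at the start of the episode above 0.015 m or angle between any of ochre_bottle, green_bottle, brush_pot's own z axis and vertical above 0.25 rad).
It fails at once if a piece of the display is dropped (falls faster than 0.6 m/s, free of the fingers) ((linear speed of plinth above 0.6 m/s and contact force between plinth and the fingers below 0.01 N) or (linear speed of rock above 0.6 m/s and contact force between rock and the fingers below 0.01 N) or (linear speed of yellow_figure above 0.6 m/s and contact force between yellow_figure and the fingers below 0.01 N) or (linear speed of blue_figure above 0.6 m/s and contact force between blue_figure and the fingers below 0.01 N)).
It also fails if it takes over 120 s, if anything falls off the work surface, if the arm or the gripper's body presses on something with over 40 N, if the wrist force passes 120 N, or if a joint passes its speed limit or range.

## Working session

There is one attempt and no reset: what is moved stays moved. The work goes in short steps, Python scripts to look and compute and a tool call to move; the robot and the scene stay as the last step left them, time stands still between calls to the robot, and variables do not carry over. Pictures are saved under pics/ and viewed, at most 14 in all, crops included, and the job is handed in when it is done.

Besides the shell and the picture viewer there is one more tool, called after ">>>" as a command line: name --argument value ..., lists and objects as JSON in quotes. servo_tool: Moves the arm, as the interface text tells. Its arguments: {"type":"object","properties":{"rows":{"type":"array","items":{"type":"array","items":{"type":"array","items":{"type":"number"}}}},"squeeze":{"type":"number"}},"required":["rows"]}

```bash
mkdir -p pics; python3 - <<'E'
from station import manip
import cv2,numpy as np
for n in("side","top"):
    im=manip.snapshot(n);cv2.imwrite(f"pics/{n}0.png",im)
    c=manip.camera_info(n);print(n,np.round(c["K"],1).tolist(),np.round(c["camera_from_world"],3).tolist())
s=manip.sense();print({k:np.round(v,3).tolist() for k,v in s.items()})
E
```

```text
side [[457.7, 0.0, 278.4], [0.0, 457.7, 206.0], [0.0, 0.0, 1.0]] [[0.779, -0.627, 0.023, -0.431], [-0.336, -0.448, -0.828, 0.243], [0.529, 0.637, -0.56, 0.79], [0.0, 0.0, 0.0, 1.0]]
top [[418.6, 0.0, 288.5], [0.0, 418.6, 205.1], [0.0, 0.0, 1.0]] [[0.005, -1.0, 0.018, -0.013], [-0.994, -0.007, -0.11, 0.563], [0.11, -0.018, -0.994, 1.081], [0.0, 0.0, 0.0, 1.0]]
{'t': 0.1, 'q': [1.117, 0.528, 1.434, -0.0, 1.181, -0.178], 'qd': [-0.0, -0.002, -0.003, 0.001, 0.0, 0.002], 'tau': [-0.0, -44.331, -17.859, -0.0, 0.004, 0.0], 'tcp_pos': [0.17, 0.601, 0.249], 'tool_rot': [0.137, 0.991, -0.001, -0.0], 'force': [-0.006, -0.507, 0.136], 'ft_torque': [0.015, -0.016, -0.029], 'gripper_force': 0.0, 'finger_gap': 0.999}
```

View pics/top0.png

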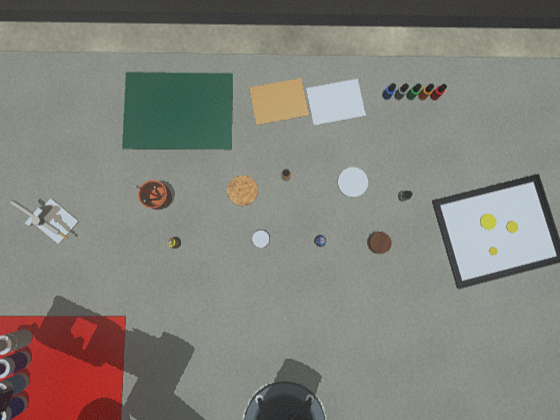

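View pics/side0.png

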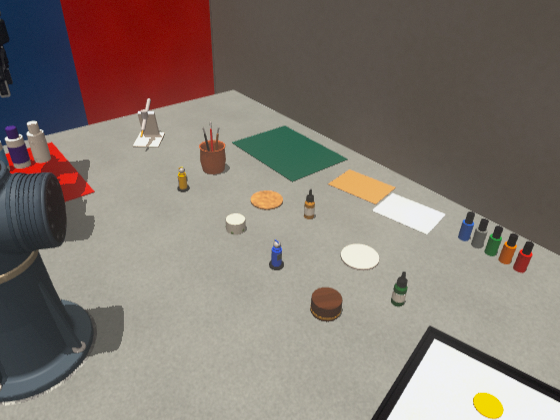

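The top view shows the yellow knight (174,242), rock (261,239), blue knight (320,240), plinth (379,242), cork mat (242,190), white mat (352,181), ochre bottle (286,174), green bottle (405,195) and pot (153,194). The side view shows the same set, with nothing hidden.

```bash
cat > h.py <<'E'
from station import manip
import cv2,numpy as np
def ray(n,uv,z):
    c=manip.camera_info(n);K=np.array(c["K"]);T=np.array(c["camera_from_world"])
    R,t=T[:3,:3],T[:3,3];o=-R.T@t;d=R.T@np.linalg.inv(K)@[uv[0],uv[1],1]
    return (o+d*(z-o[2])/d[2])[:2]
def blob(im,box,lo,hi,k=3):
    x0,y0,x1,y1=box;h=cv2.cvtColor(im,cv2.COLOR_BGR2HSV)[y0:y1,x0:x1]
    m=cv2.inRange(h,np.array(lo),np.array(hi));m=cv2.morphologyEx(m,cv2.MORPH_CLOSE,np.ones((k,k)))
    c=max(cv2.findContours(m,0,2)[0],key=cv2.contourArea);c=cv2.convexHull(c)
    M=cv2.moments(c);x,y,w,hh=cv2.boundingRect(c)
    return np.array([M['m10']/M['m00']+x0,M['m01']/M['m00']+y0]),(x+x0,y+y0,w,hh)
E
cat > m.py <<'E'
from h import *
T=cv2.imread("pics/top0.png");S=cv2.imread("pics/side0.png")
def r(n,im,name,box,lo,hi,z,k=3):
    c,b=blob(im,box,lo,hi,k);print(n,name,np.round(c,1),b,np.round(ray(n,c,z),4))
W=([0,0,165],[180,45,255]);O=([3,90,60],[25,255,255]);Y=([18,120,80],[35,255,255]);B=([105,110,40],[130,255,255])
r("top",T,"cork",(220,165,265,215),*O,.006,5)
r("top",T,"white",(330,160,375,205),*W,.006)
r("top",T,"rock",(245,225,277,255),*W,.030)
r("top",T,"plinth",(360,225,400,260),[0,80,20],[20,255,255],.033)
r("top",T,"yellow",(160,228,190,256),*Y,.03)
r("top",T,"blue",(308,228,334,256),*B,.03)
r("side",S,"cork",(245,185,290,212),*O,.006,5)
r("side",S,"white",(335,240,385,272),*W,.006)
r("side",S,"yellow",(172,160,195,195),*Y,.026)
r("side",S,"blue",(265,236,290,272),*B,.026)
r("side",S,"rocktop",(220,210,250,237),[0,0,175],[180,60,255],.030)
r("side",S,"plinth",(305,285,350,320),[0,80,20],[20,255,255],.02)
for nm,p in(("ochre",(286,174)),("green",(405,195)),("pot",(153,190))):print(nm,ray("top",p,.06))
E
python3 m.py; python3 -c "
import cv2
T=cv2.imread('pics/top0.png');S=cv2.imread('pics/side0.png')
cv2.imwrite('pics/z.png',cv2.resize(T[160:260,140:420],None,fx=2.8,fy=2.8,interpolation=2))"
```

```text
top cork [242.3 190.2] (228, 176, 30, 30) [0.6059 0.1155]
top white [352.7 181.6] (338, 167, 30, 30) [ 0.6319 -0.1862]
top rock [260.1 238.7] (252, 231, 17, 17) [0.4736 0.0644]
top plinth [379.7 242.5] (368, 233, 23, 20) [ 0.4652 -0.2511]
top yellow [172.3 242.9] (170, 239, 5, 8) [0.4616 0.2941]
top blue [320.3 239.9] (318, 236, 6, 9) [ 0.4712 -0.0945]
side cork [266.4 199.9] (251, 190, 32, 22) [0.6042 0.1134]
side white [359.5 255.5] (335, 240, 50, 32) [ 0.6323 -0.1849]
side yellow [182. 180.] (178, 172, 9, 17) [0.4652 0.2992]
side blue [276.2 255.8] (272, 246, 10, 21) [ 0.4712 -0.0934]
side rocktop [237.9 217.3] (226, 210, 24, 15) [0.4832 0.0654]
side plinth [325.8 303.7] (310, 288, 32, 32) [ 0.4636 -0.2529]
ochre [ 0.64143967 -0.00257818]
green [ 0.58835638 -0.3132649 ]
pot [0.59677567 0.34070104]
```

View pics/z.png

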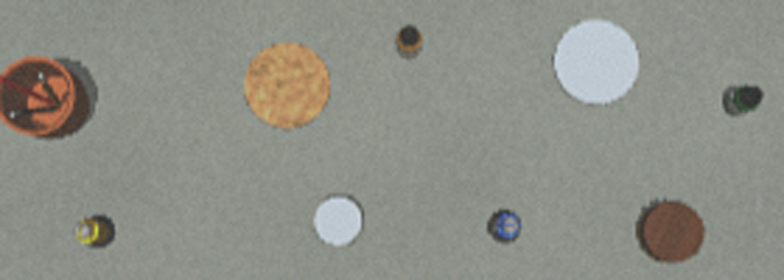

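Close-up of the top view: all pieces stand upright with clear space round them. Setting out: square the tool to the world axes, then move towards the plinth.

>>> servo_tool --rows '[[[0,0,-5.25,0,0,0,1],[0,0,-5.25,0,0,0,1],[0,0,-5.25,0,0,0,1],[0,0,0,-0.035,-0.02,0,1],[0,0,0,-0.035,-0.02,0,1],[0,0,0,-0.035,-0.02,0,1],[0,0,0,-0.035,-0.02,0,1],[0,0,0,-0.035,-0.02,0,1]]]' --squeeze 40

```text
t: 0.77
tcp_pos: [0.3461, 0.5, 0.2499]
tool_rot: [0.0, 1.0, -0.0, -0.0]
force: [0.6, 0.6, 0.4]
finger_gap: 0.998
gripper_force: 0.0
```

>>> servo_tool --rows '[[[0,0,0,-0.025,-0.032,0,1],[0,0,0,-0.025,-0.032,0,1],[0,0,0,-0.025,-0.032,0,1],[0,0,0,-0.025,-0.032,0,1],[0,0,0,-0.02,-0.035,0,1],[0,0,0,0,-0.04,0,1],[0,0,0,0,-0.04,0,1],[0,0,0,0,-0.04,0,1]]]'

```text
t: 1.43
tcp_pos: [0.4646, 0.2161, 0.2498]
tool_rot: [0.0, 1.0, -0.0, -0.0]
force: [-0.1, -0.4, 0.0]
finger_gap: 0.999
gripper_force: 0.0
```

>>> servo_tool --rows '[[[0,0,0,0,-0.04,0,1],[0,0,0,0,-0.04,0,1],[0,0,0,0,-0.04,0,1],[0,0,0,0,-0.04,0,1],[0,0,0,0,-0.04,0.02,1],[0,0,0,0,-0.04,0.02,1],[0,0,0,0,-0.04,0.02,1],[0,0,0,0,-0.04,0.02,1]]]'

```text
t: 2.1
tcp_pos: [0.4641, -0.0927, 0.1751]
tool_rot: [0.001, 1.0, -0.0, 0.0]
force: [0.8, 0.7, -0.9]
finger_gap: 1.005
gripper_force: 0.0
```

>>> servo_tool --rows '[[[0,0,0,0,-0.04,0,1],[0,0,0,0,-0.04,0,1],[0,0,0,0,-0.04,0,1],[0,0,0,0,-0.03,0,1],[0,0,0,0,0,0.04,1],[0,0,0,0,0,0.04,1],[0,0,0,0,0,0,1],[0,0,0,0,0,0,1]]]'

```text
t: 2.77
tcp_pos: [0.4625, -0.2396, 0.0934]
tool_rot: [0.001, 1.0, 0.003, -0.003]
force: [0.3, -0.0, 0.4]
finger_gap: 1.001
gripper_force: 0.0
```

```bash
python3 - <<'E'
from h import *
for n in("top","side"): cv2.imwrite(f"pics/{n}1.png",manip.snapshot(n))
a=cv2.imread("pics/top1.png")[190:290,320:440];b=cv2.imread("pics/side1.png")[220:345,260:400]
cv2.imwrite("pics/c1.png",np.hstack([cv2.resize(a,(390,325),interpolation=2),cv2.resize(b,(390,325),interpolation=2)]))
E
```

```text
(no output)
```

View pics/c1.png

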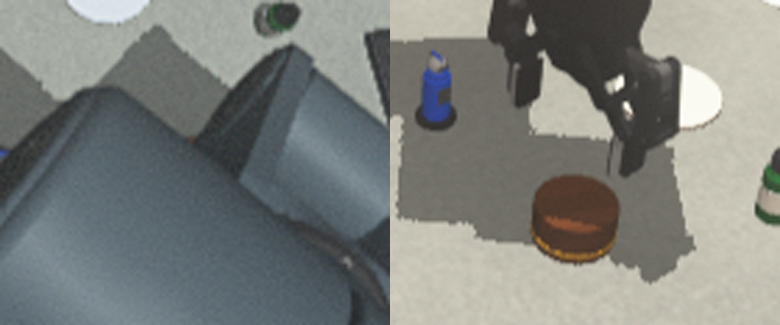

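The side crop shows the plinth clear below the open fingers and the blue knight well away. The arm hides the top view. The loss in y (12 mm) is to be made up.

>>> servo_tool --rows '[[[0,0,0,-0.002,-0.012,0,1],[0,0,0,0,0,0.02,1],[0,0,0,0,0,0.02,1],[0,0,0,0,0,0.015,1],[0,0,0,0,0,0.013,1],[0,0,0,0,0,0,1],[0,0,0,0,0,0,1],[0,0,0,0,0,0,1]]]'

```text
t: 3.53
tcp_pos: [0.4678, -0.2541, 0.0299]
tool_rot: [0.0, 1.0, -0.001, 0.002]
force: [0.1, -0.7, 0.2]
finger_gap: 1.0
gripper_force: 0.0
```

>>> servo_tool --rows '[[[0,0,0,0.003,0.002,0.005,1],[0,0,0,0,0,0,1],[0,0,0,0,0,0,1]]]'

```text
t: 3.78
tcp_pos: [0.4632, -0.2508, 0.0233]
tool_rot: [0.0, 1.0, -0.0, 0.0]
force: [0.2, 0.5, -0.0]
finger_gap: 1.001
gripper_force: 0.0
```

>>> servo_tool --rows '[[[0,0,0,0,0,0,0.3],[0,0,0,0,0,0,0.1],[0,0,0,0,0,0,-0.1],[0,0,0,0,0,0,-0.2],[0,0,0,0,0,0,-0.3],[0,0,0,0,0,0,-1],[0,0,0,0,0,0,-1],[0,0,0,0,0,0,-1]]]'

```text
t: 4.45
tcp_pos: [0.4635, -0.2511, 0.0232]
tool_rot: [0.0, 1.0, -0.0, 0.0]
force: [-0.4, 0.6, 4.6]
finger_gap: 0.668
gripper_force: 42.4
```

```bash
python3 - <<'E'
from h import *
print({k:np.round(v,4).tolist() for k,v in manip.sense().items()if k!='tau'})
E
```

```text
{'t': 4.45, 'q': [-0.7086, 0.7728, 1.8259, -0.0, 0.5425, -2.2785], 'qd': [0.0008, -0.0007, 0.0008, 0.0007, 0.0004, 0.0002], 'tcp_pos': [0.4635, -0.2511, 0.0232], 'tool_rot': [0.0004, 1.0, -0.0002, 0.0002], 'force': [-0.3799, 0.618, 4.6477], 'ft_torque': [0.0964, 0.0231, -0.0447], 'gripper_force': 42.3605, 'finger_gap': 0.6681}
```

>>> servo_tool --rows '[[[0,0,0,0,0,-0.02,-1],[0,0,0,0,0,-0.035,-1],[0,0,0,0,0,-0.035,-1],[0,0,0,0,0,-0.02,-1],[0,0,0,-0.005,0.015,0,-1],[0,0,0,-0.012,0.03,0,-1],[0,0,0,-0.012,0.03,0,-1],[0,0,0,-0.012,0.03,0,-1]]]'

```text
t: 5.12
tcp_pos: [0.5045, -0.1451, 0.1326]
tool_rot: [0.001, 1.0, 0.0, -0.0]
force: [-0.1, 0.4, -2.0]
finger_gap: 0.662
gripper_force: 43.2
```

>>> servo_tool --rows '[[[0,0,0,-0.012,0.03,0,-1],[0,0,0,-0.012,0.03,0,-1],[0,0,0,-0.012,0.03,0,-1],[0,0,0,-0.012,0.03,0,-1],[0,0,0,-0.012,0.03,0,-1],[0,0,0,-0.012,0.03,0,-1],[0,0,0,-0.012,0.03,0,-1],[0,0,0,-0.012,0.03,0,-1]]]'

```text
t: 5.78
tcp_pos: [0.6005, 0.0956, 0.132]
tool_rot: [0.0, 1.0, -0.0, -0.001]
force: [0.2, 0.3, -0.7]
finger_gap: 0.669
gripper_force: 43.2
```

>>> servo_tool --rows '[[[0,0,0,-0.005,0.02,0,-1],[0,0,0,0,0,0,-1],[0,0,0,0,0,0,-1]]]'

```text
t: 6.03
tcp_pos: [0.6051, 0.115, 0.1319]
tool_rot: [-0.001, 1.0, -0.0, -0.001]
force: [0.4, -1.2, -0.4]
finger_gap: 0.665
gripper_force: 43.3
```

>>> servo_tool --rows '[[[0,0,0,0,0,0.03,-1],[0,0,0,0,0,0.03,-1],[0,0,0,0,0,0.02,-1],[0,0,0,0,0,0.01,-1],[0,0,0,0,0,0,-1],[0,0,0,0,0,0,-1]]]'

```text
t: 6.53
tcp_pos: [0.6056, 0.1129, 0.0426]
tool_rot: [0.001, 1.0, -0.0, -0.0]
force: [0.5, -0.5, -1.4]
finger_gap: 0.668
gripper_force: 43.3
```

```bash
python3 - <<'E'
from h import *
b=manip.snapshot("side");cv2.imwrite("pics/side2.png",b)
c,bx=blob(b,(240,160,300,230),[0,80,20],[20,255,255]);print(c,bx)
cv2.imwrite("pics/c2.png",cv2.resize(b[130:230,210:330],(600,500),interpolation=2))
E
```

```text
[265.84172662 195.52589928] (251, 179, 32, 31)
```

View pics/c2.png

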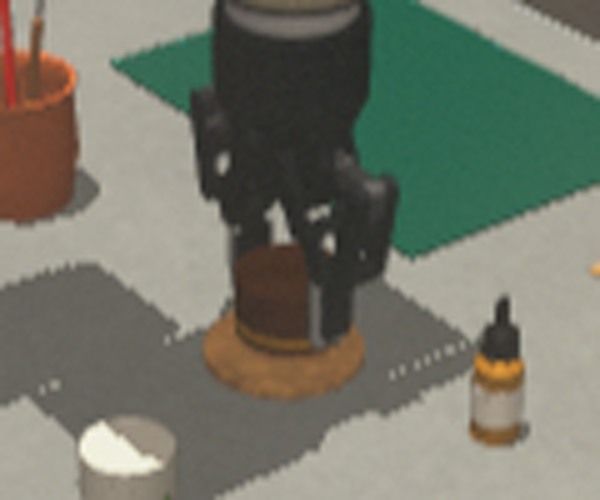

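The plinth hangs just above the cork mat, centred and upright, and the ochre bottle is clear. Lowering it.

>>> servo_tool --rows '[[[0,0,0,0.001,0.001,0.006,-1],[0,0,0,0,0,0.004,-1],[0,0,0,0,0,0.002,-1],[0,0,0,0,0,0,-1],[0,0,0,0,0,0,-1]]]'

```text
t: 7.0
tcp_pos: [0.6048, 0.115, 0.031]
tool_rot: [0.0, 1.0, -0.0, 0.0]
force: [-0.4, -0.6, -1.3]
finger_gap: 0.667
gripper_force: 43.3
```

>>> servo_tool --rows '[[[0,0,0,0,0,0.0015,-1],[0,0,0,0,0,0,-1],[0,0,0,0,0,0,-1]]]'

```text
t: 7.25
tcp_pos: [0.6047, 0.1149, 0.0293]
tool_rot: [0.0, 1.0, -0.0, 0.0]
force: [-1.3, -0.4, -0.8]
finger_gap: 0.667
gripper_force: 43.3
```

>>> servo_tool --rows '[[[0,0,0,0,0,0.001,-1],[0,0,0,0,0,0,-1],[0,0,0,0,0,0,-1]]]'

```text
t: 7.5
tcp_pos: [0.6048, 0.1149, 0.0292]
tool_rot: [0.0, 1.0, -0.0, 0.0]
force: [-0.5, -0.3, 5.4]
finger_gap: 0.669
gripper_force: 43.9
```

Contact. Release gently (opening lifts the tips), then rise.

>>> servo_tool --rows '[[[0,0,0,0,0,0,0.4],[0,0,0,0,0,0,0.5],[0,0,0,0,0,0,0.7],[0,0,0,0,0,0,1],[0,0,0,0,0,0,1],[0,0,0,0,0,-0.02,1],[0,0,0,0,0,-0.04,1],[0,0,0,0,0,-0.04,1]]]'

```text
t: 8.17
tcp_pos: [0.6032, 0.1148, 0.1274]
tool_rot: [0.001, 1.0, -0.0, -0.003]
force: [1.2, 0.3, 0.4]
finger_gap: 1.002
gripper_force: 0.0
```

>>> servo_tool --rows '[[[0,0,0,0.03,-0.01,0,1],[0,0,0,0.03,-0.012,0,1],[0,0,0,0.03,-0.012,0,1],[0,0,0,0.03,-0.012,0,1],[0,0,0,0.01,-0.004,0,1],[0,0,0,0,0,0,1],[0,0,0,0,0,0,1]]]'

```text
t: 8.75
tcp_pos: [0.4753, 0.0648, 0.1286]
tool_rot: [0.001, 1.0, -0.0, 0.001]
force: [0.5, -0.3, -0.2]
finger_gap: 1.005
gripper_force: 0.0
```

```bash
python3 - <<'E'
from h import *
for n in("top","side"):
    b=manip.snapshot(n);cv2.imwrite(f"pics/{n}3.png",b)
a=cv2.imread("pics/top3.png")[150:270,200:320]
b=cv2.imread("pics/side3.png")
c,bx=blob(b,(248,170,285,215),[0,80,20],[11,255,160]);print(c,bx,ray("side",c,.023))
cv2.imwrite("pics/c3.png",np.hstack([cv2.resize(a,(390,390),interpolation=2),cv2.resize(b[140:260,210:330],(390,390),interpolation=2)]))
E
```

```text
[266.77260567 191.47993579] (256, 183, 23, 19) [0.61320573 0.12354286]
```

View pics/c3.png

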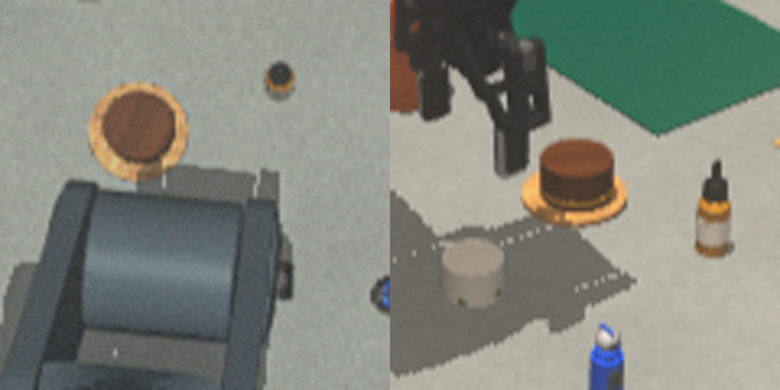

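The plinth stands centred on the cork mat (top crop at about (138,125)), and the rock is below the gripper. Going down on the rock.

```bash
python3 - <<'E'
from h import *
a=cv2.imread("pics/top3.png")
c,bx=blob(a,(225,172,262,206),[0,80,20],[12,255,130]);print(c,bx,ray("top",c,.039))
E
```

```text
[242.14492754 188.4679089 ] (232, 179, 21, 21) [0.60561804 0.11295515]
```

>>> servo_tool --rows '[[[0,0,0,0.001,0,0.03,1],[0,0,0,0,0,0.03,1],[0,0,0,0,0,0.02,1],[0,0,0,0,0,0.015,1],[0,0,0,0,0,0,1],[0,0,0,0,0,0,1]]]'

```text
t: 9.35
tcp_pos: [0.4746, 0.0653, 0.0325]
tool_rot: [0.0, 1.0, 0.0, -0.0]
force: [0.5, 1.0, 0.0]
finger_gap: 1.002
gripper_force: 0.0
```

>>> servo_tool --rows '[[[0,0,0,0.001,0,0.008,1],[0,0,0,0,0,0,1],[0,0,0,0,0,0,1]]]'

```text
t: 9.6
tcp_pos: [0.4731, 0.0651, 0.0257]
tool_rot: [0.0, 1.0, -0.0, 0.001]
force: [0.5, 1.1, -0.7]
finger_gap: 0.998
gripper_force: 0.0
```

>>> servo_tool --rows '[[[0,0,0,0,0,0,0.3],[0,0,0,0,0,0,0],[0,0,0,0,0,0,-0.2],[0,0,0,0,0,0,-0.3],[0,0,0,0,0,0,-0.4],[0,0,0,0,0,0,-1],[0,0,0,0,0,0,-1],[0,0,0,0,0,0,-1]]]'

```text
t: 10.27
tcp_pos: [0.4729, 0.065, 0.026]
tool_rot: [0.0, 1.0, -0.0, 0.001]
force: [0.4, 0.6, 5.9]
finger_gap: 0.526
gripper_force: 40.3
```

>>> servo_tool --rows '[[[0,0,0,0,0,-0.02,-1],[0,0,0,0,0,-0.035,-1],[0,0,0,0,0,-0.03,-1],[0,0,0,0,0,-0.015,-1],[0,0,0,-0.015,0.005,0,-1],[0,0,0,-0.03,0.011,0,-1],[0,0,0,-0.03,0.011,0,-1],[0,0,0,-0.03,0.011,0,-1]]]'

```text
t: 10.93
tcp_pos: [0.5784, 0.1033, 0.1257]
tool_rot: [0.001, 1.0, -0.0, -0.0]
force: [0.5, -0.8, -1.0]
finger_gap: 0.521
gripper_force: 41.4
```

>>> servo_tool --rows '[[[0,0,0,-0.02,0.008,0,-1],[0,0,0,-0.007,0.003,0,-1],[0,0,0,0,0,0,-1],[0,0,0,0,0,0,-1]]]'

```text
t: 11.27
tcp_pos: [0.6029, 0.1138, 0.1246]
tool_rot: [0.0, 1.0, -0.0, -0.002]
force: [-1.1, -0.2, -1.4]
finger_gap: 0.523
gripper_force: 41.4
```

>>> servo_tool --rows '[[[0,0,0,-0.002,0.001,0.02,-1],[0,0,0,0,0,0.015,-1],[0,0,0,0,0,0.01,-1],[0,0,0,0,0,0.005,-1],[0,0,0,0,0,0,-1],[0,0,0,0,0,0,-1]]]'

```text
t: 11.77
tcp_pos: [0.6062, 0.1146, 0.0754]
tool_rot: [0.001, 1.0, -0.0, -0.0]
force: [-0.3, 0.4, -1.1]
finger_gap: 0.523
gripper_force: 41.4
```

```bash
python3 - <<'E'
from h import *
b=manip.snapshot("side");cv2.imwrite("pics/side4.png",b)
cv2.imwrite("pics/c4.png",cv2.resize(b[140:220,220:320],(600,480),interpolation=2))
E
```

```text
(no output)
```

View pics/c4.png

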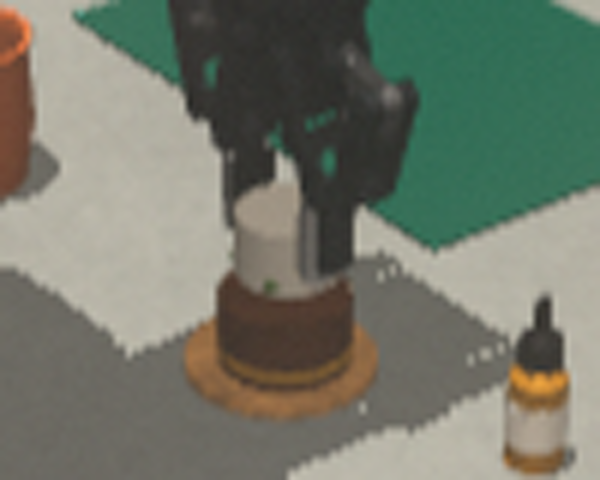

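The rock hangs centred over the plinth (centre column about 288 against 286 in the crop). Lowering.

>>> servo_tool --rows '[[[0,0,0,0.001,0,0.005,-1],[0,0,0,0,0,0.003,-1],[0,0,0,0,0,0,-1],[0,0,0,0,0,0,-1]]]'

```text
t: 12.15
tcp_pos: [0.6056, 0.1149, 0.0672]
tool_rot: [0.0, 1.0, -0.0, -0.0]
force: [-0.6, -1.9, -0.3]
finger_gap: 0.525
gripper_force: 41.4
```

>>> servo_tool --rows '[[[0,0,0,0,0,0.0015,-1],[0,0,0,0,0,0,-1],[0,0,0,0,0,0,-1]]]'

```text
t: 12.4
tcp_pos: [0.6061, 0.1149, 0.0661]
tool_rot: [0.0, 1.0, -0.0, 0.0]
force: [0.6, 0.6, 0.5]
finger_gap: 0.525
gripper_force: 41.7
```

>>> servo_tool --rows '[[[0,0,0,0,0,0.001,-1],[0,0,0,0,0,0,-1],[0,0,0,0,0,0,-1]]]'

```text
t: 12.65
tcp_pos: [0.6061, 0.1149, 0.066]
tool_rot: [0.0, 1.0, -0.0, 0.001]
force: [-1.5, -0.2, 6.0]
finger_gap: 0.52
gripper_force: 42.3
```

>>> servo_tool --rows '[[[0,0,0,0,0,0,0.1],[0,0,0,0,0,0,0.3],[0,0,0,0,0,0,0.5],[0,0,0,0,0,0,0.8],[0,0,0,0,0,0,1],[0,0,0,0,0,-0.02,1],[0,0,0,0,0,-0.035,1],[0,0,0,0,0,-0.035,1]]]'

```text
t: 13.32
tcp_pos: [0.6044, 0.1148, 0.1541]
tool_rot: [0.001, 1.0, -0.0, -0.002]
force: [0.8, -0.8, -0.1]
finger_gap: 0.998
gripper_force: 0.0
```

>>> servo_tool --rows '[[[0,0,0,0.015,0.015,0,1],[0,0,0,0.025,0.03,0,1],[0,0,0,0.025,0.03,0,1],[0,0,0,0.025,0.03,0,1],[0,0,0,0.025,0.03,0,1],[0,0,0,0.02,0.03,0,1],[0,0,0,0.007,0.018,0,1],[0,0,0,0,0,0,1]]]'

```text
t: 13.98
tcp_pos: [0.4613, 0.3012, 0.1548]
tool_rot: [-0.002, 1.0, 0.0, -0.001]
force: [0.7, 0.5, 0.5]
finger_gap: 0.996
gripper_force: 0.0
```

```bash
python3 - <<'E'
from h import *
print(np.round(manip.sense()["tcp_pos"],4))
for n in("top","side"):
    b=manip.snapshot(n);cv2.imwrite(f"pics/{n}5.png",b)
a=cv2.imread("pics/top5.png");b=cv2.imread("pics/side5.png")
c,bx=blob(a,(225,165,265,206),[0,0,100],[180,70,255]);print("rock",c,bx,ray("top",c,.07))
c,bx=blob(b,(172,160,195,195),[18,120,40],[35,255,255]);print("yel",c,bx,ray("side",c,.026))
cv2.imwrite("pics/c5.png",np.hstack([cv2.resize(a[140:260,130:270],(392,336),interpolation=2),cv2.resize(b[120:240,150:290],(392,336),interpolation=2)]))
E
```

```text
[0.4613 0.3012 0.1548]
rock [244.5 185. ] (225, 165, 40, 41) [0.61001526 0.10414794]
yel [182.06973501 180.25104603] (178, 172, 9, 18) [0.46461392 0.29788522]
```

View pics/c5.png

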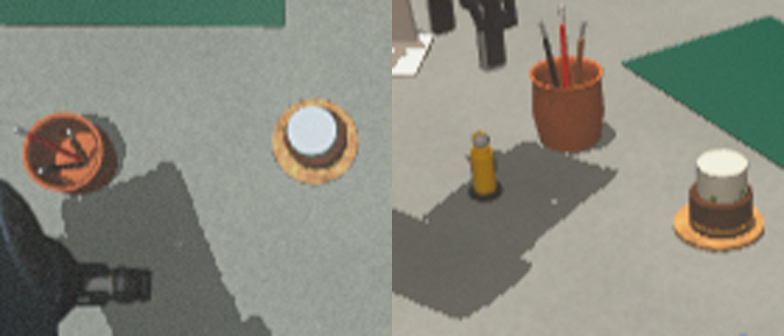

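The stack of mat, plinth and rock is well centred and upright, the yellow knight stands at side pixel (182,180), and the pot is clear. Going down on the knight.

>>> servo_tool --rows '[[[0,0,0,-0.003,-0.004,0.03,1],[0,0,0,0,0,0.03,1],[0,0,0,0,0,0.02,1],[0,0,0,0,0,0.02,1],[0,0,0,0,0,0.01,1],[0,0,0,0,0,0.01,1],[0,0,0,0,0,0,1],[0,0,0,0,0,0,1]]]'

```text
t: 14.75
tcp_pos: [0.4675, 0.2936, 0.0348]
tool_rot: [0.001, 1.0, -0.0, 0.0]
force: [0.2, 0.3, 0.6]
finger_gap: 1.0
gripper_force: 0.0
```

```bash
python3 - <<'E'
from h import *
a=cv2.imread("pics/top5.png")
c,bx=blob(a,(225,168,260,206),[0,0,165],[180,45,255]);print("rock",c,bx,ray("top",c,.07))
b=manip.snapshot("side");cv2.imwrite("pics/side6.png",b)
print(np.round(manip.sense()["tcp_pos"],4))
cv2.imwrite("pics/c6.png",cv2.resize(b[140:220,140:240],(600,480),interpolation=2))
E
```

```text
rock [240.91051454 185.89709172] (233, 178, 17, 17) [0.60761314 0.11332372]
[0.4677 0.2939 0.0354]
```

View pics/c6.png

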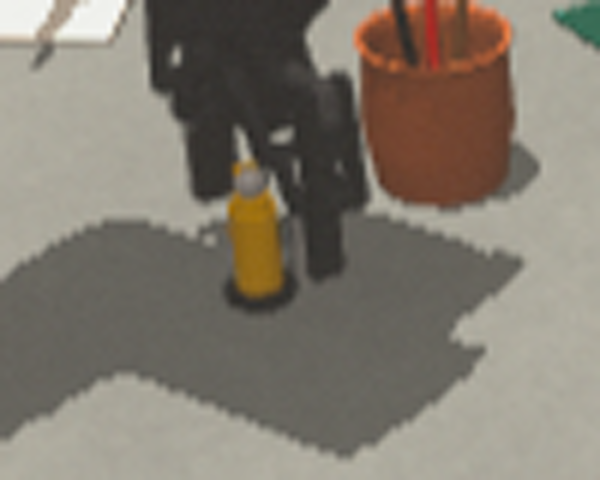

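The side crop shows the knight upright between the open fingers, slightly nearer the base than the pads. Correcting by 3 mm in x.

>>> servo_tool --rows '[[[0,0,0,0.003,0.003,0.004,1],[0,0,0,0,0,0,1],[0,0,0,0,0,0,1]]]'

```text
t: 15.05
tcp_pos: [0.4638, 0.2974, 0.0313]
tool_rot: [0.0, 1.0, 0.0, 0.0]
force: [0.4, 1.0, -0.6]
finger_gap: 0.997
gripper_force: 0.0
```

>>> servo_tool --rows '[[[0,0,0,0,0,0,0.2],[0,0,0,0,0,0,-0.1],[0,0,0,0,0,0,-0.3],[0,0,0,0,0,0,-0.4],[0,0,0,0,0,0,-0.5],[0,0,0,0,0,0,-0.6],[0,0,0,0,0,0,-1],[0,0,0,0,0,0,-1]]]' --squeeze 30

```text
t: 15.72
tcp_pos: [0.464, 0.2971, 0.0309]
tool_rot: [0.0, 1.0, 0.0, 0.0]
force: [0.8, 0.3, 1.9]
finger_gap: 0.247
gripper_force: 29.3
```

>>> servo_tool --rows '[[[0,0,0,0,0,0,-1],[0,0,0,0,0,0,-1]]]'

```text
t: 15.88
tcp_pos: [0.464, 0.2971, 0.0309]
tool_rot: [0.0, 1.0, 0.0, 0.0]
force: [-0.0, -0.8, 2.5]
finger_gap: 0.251
gripper_force: 29.3
```

```bash
python3 - <<'E'
from h import *
b=manip.snapshot("side");cv2.imwrite("pics/side7.png",b)
c,bx=blob(b,(165,155,200,195),[18,120,40],[35,255,255]);print("yel",c,bx,ray("side",c,.026))
E
```

```text
yel [179.62280702 180.77631579] (178, 172, 5, 17) [0.4581517  0.29932344]
```

>>> servo_tool --rows '[[[0,0,0,0,0,-0.015,-1],[0,0,0,0,0,-0.03,-1],[0,0,0,0,0,-0.035,-1],[0,0,0,0,0,-0.03,-1],[0,0,0,0,0,-0.015,-1],[0,0,0,-0.01,-0.013,0,-1],[0,0,0,-0.02,-0.026,0,-1],[0,0,0,-0.02,-0.026,0,-1]]]'

```text
t: 16.6
tcp_pos: [0.5134, 0.232, 0.1561]
tool_rot: [-0.001, 1.0, 0.0, 0.0]
force: [0.2, -0.2, -1.6]
finger_gap: 0.243
gripper_force: 29.5
```

>>> servo_tool --rows '[[[0,0,0,-0.02,-0.026,0,-1],[0,0,0,-0.02,-0.026,0,-1],[0,0,0,-0.02,-0.026,0,-1],[0,0,0,-0.02,-0.026,0,-1],[0,0,0,-0.01,-0.012,0,-1],[0,0,0,0,0,0,-1],[0,0,0,0,0,0,-1]]]'

```text
t: 17.18
tcp_pos: [0.6032, 0.1155, 0.1552]
tool_rot: [0.001, 1.0, 0.0, -0.001]
force: [-0.2, 0.5, -0.3]
finger_gap: 0.247
gripper_force: 29.5
```

>>> servo_tool --rows '[[[0,0,0,-0.0025,0,0.02,-1],[0,0,0,0,0,0.015,-1],[0,0,0,0,0,0.008,-1],[0,0,0,0,0,0,-1],[0,0,0,0,0,0,-1]]]'

```text
t: 17.6
tcp_pos: [0.6051, 0.1171, 0.1124]
tool_rot: [-0.0, 1.0, 0.0, -0.001]
force: [-0.0, 0.4, -0.9]
finger_gap: 0.25
gripper_force: 29.5
```

```bash
python3 - <<'E'
from h import *
b=manip.snapshot("side");cv2.imwrite("pics/side8.png",b)
cv2.imwrite("pics/c8.png",cv2.resize(b[130:220,215:325],(660,540),interpolation=2))
E
```

```text
(no output)
```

View pics/c8.png

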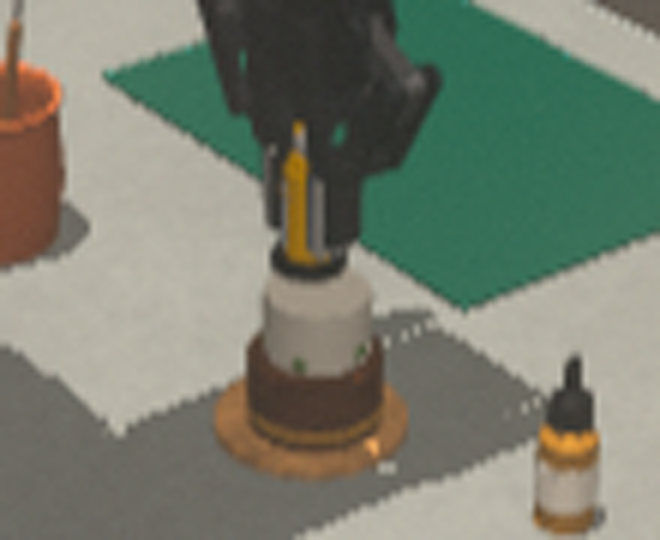

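The knight hangs upright just above the rock; its base centre (309) is a little left of the rock centre (318), so I shift about 2 mm in x and y and lower.

>>> servo_tool --rows '[[[0,0,0,-0.002,-0.002,0.005,-1],[0,0,0,0,0,0.004,-1],[0,0,0,0,0,0,-1],[0,0,0,0,0,0,-1]]]'

```text
t: 17.98
tcp_pos: [0.6081, 0.1138, 0.1037]
tool_rot: [0.001, 1.0, 0.0, -0.0]
force: [-1.1, 0.7, -0.9]
finger_gap: 0.248
gripper_force: 29.5
```

>>> servo_tool --rows '[[[0,0,0,0,0,0.001,-1],[0,0,0,0,0,0,-1],[0,0,0,0,0,0,-1]]]'

```text
t: 18.23
tcp_pos: [0.6082, 0.1138, 0.1029]
tool_rot: [0.0, 1.0, 0.0, 0.0]
force: [-0.1, 0.3, -1.1]
finger_gap: 0.248
gripper_force: 29.5
```

>>> servo_tool --rows '[[[0,0,0,0,0,0.0015,-1],[0,0,0,0,0,0,-1],[0,0,0,0,0,0,-1]]]'

```text
t: 18.48
tcp_pos: [0.6082, 0.1139, 0.1012]
tool_rot: [0.0, 1.0, -0.0, -0.0]
force: [0.6, -0.6, -1.1]
finger_gap: 0.243
gripper_force: 29.5
```

>>> servo_tool --rows '[[[0,0,0,0,0,0.001,-1],[0,0,0,0,0,0,-1],[0,0,0,0,0,0,-1]]]'

```text
t: 18.73
tcp_pos: [0.6083, 0.1139, 0.1009]
tool_rot: [0.0, 1.0, -0.0, 0.0]
force: [-0.7, -0.7, 4.6]
finger_gap: 0.251
gripper_force: 29.9
```

```bash
python3 - <<'E'
from h import *
b=manip.snapshot("side");cv2.imwrite("pics/side9.png",b)
cv2.imwrite("pics/c9.png",cv2.resize(b[130:220,215:325],(660,540),interpolation=2))
print(np.round(manip.sense()["tcp_pos"],4),manip.sense()["force"])
E
```

```text
[0.6083 0.1139 0.1009] [-1.50199542  0.21006479  5.21270284]
```

View pics/c9.png

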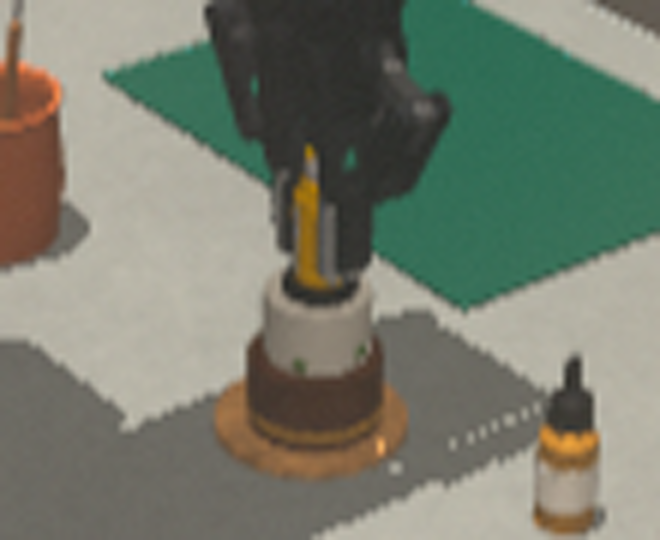

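The knight stands on the rock, base centre (319) in line with the rock centre (318). Releasing.

>>> servo_tool --rows '[[[0,0,0,0,0,0,-0.4],[0,0,0,0,0,0,-0.2],[0,0,0,0,0,0,0.2],[0,0,0,0,0,0,0.6],[0,0,0,0,0,0,1],[0,0,0,0,0,0,1],[0,0,0,0,0,-0.015,1],[0,0,0,0,0,-0.035,1]]]'

```text
t: 19.45
tcp_pos: [0.6047, 0.1137, 0.1462]
tool_rot: [0.001, 1.0, -0.0, -0.006]
force: [0.8, 0.0, 0.1]
finger_gap: 1.0
gripper_force: 0.0
```

>>> servo_tool --rows '[[[0,0,0,0,0,-0.035,1],[0,0,0,0,0,-0.02,1],[0,0,0,0.015,-0.015,0,1],[0,0,0,0.02,-0.033,0,1],[0,0,0,0.02,-0.033,0,1],[0,0,0,0.02,-0.033,0,1],[0,0,0,0.02,-0.033,0,1],[0,0,0,0.02,-0.033,0,1]]]'

```text
t: 20.12
tcp_pos: [0.492, -0.0671, 0.2054]
tool_rot: [0.0, 1.0, -0.0, 0.0]
force: [0.8, 0.3, -0.4]
finger_gap: 0.998
gripper_force: 0.0
```

>>> servo_tool --rows '[[[0,0,0,0.015,-0.02,0.03,1],[0,0,0,0.006,-0.008,0.03,1],[0,0,0,0,0,0.02,1],[0,0,0,0,0,0,1],[0,0,0,0,0,0,1]]]'

```text
t: 20.53
tcp_pos: [0.4716, -0.094, 0.1248]
tool_rot: [0.001, 1.0, 0.0, -0.001]
force: [0.6, 0.4, -0.4]
finger_gap: 0.996
gripper_force: 0.0
```

```bash
python3 - <<'E'
from h import *
for n in("top","side"):
    b=manip.snapshot(n);cv2.imwrite(f"pics/{n}10.png",b)
a=cv2.imread("pics/top10.png");b=cv2.imread("pics/side10.png")
c,bx=blob(b,(262,236,290,272),[105,110,40],[130,255,255]);print("blue",c,bx,ray("side",c,.026))
cv2.imwrite("pics/c10.png",np.hstack([cv2.resize(a[150:230,200:300],(390,312),interpolation=2),cv2.resize(b[130:290,200:400],(390,312),interpolation=2)]))
print(np.round(manip.sense()["tcp_pos"],4))
E
```

```text
blue [276.31325301 255.63453815] (272, 246, 10, 21) [ 0.47171325 -0.09301193]
[ 0.4731 -0.094   0.1262]
```

View pics/c10.png

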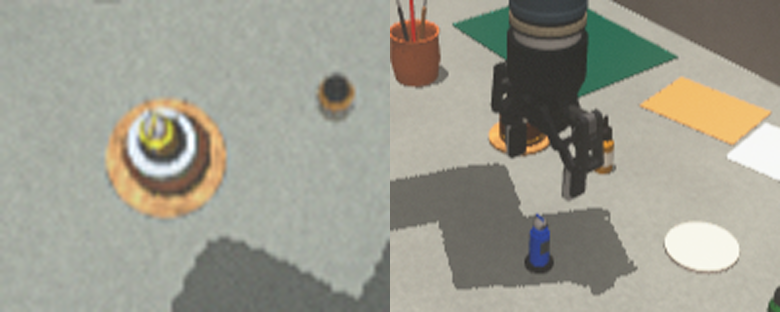

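The stack stands upright and concentric in the top view, and the blue knight is under the open gripper. Going down.

>>> servo_tool --rows '[[[0,0,0,0,0,0.03,1],[0,0,0,0,0,0.025,1],[0,0,0,0,0,0.02,1],[0,0,0,0,0,0.01,1],[0,0,0,0,0,0.005,1],[0,0,0,0,0,0,1],[0,0,0,0,0,0,1]]]'

```text
t: 21.22
tcp_pos: [0.4729, -0.0941, 0.0362]
tool_rot: [0.0, 1.0, -0.0, 0.001]
force: [0.9, 0.4, 0.1]
finger_gap: 0.997
gripper_force: 0.0
```

>>> servo_tool --rows '[[[0,0,0,0.0015,0,0.005,1],[0,0,0,0,0,0,1],[0,0,0,0,0,0,1]]]'

```text
t: 21.47
tcp_pos: [0.4707, -0.0941, 0.0308]
tool_rot: [0.0, 1.0, -0.0, 0.0]
force: [-0.8, 0.1, -0.8]
finger_gap: 0.999
gripper_force: 0.0
```

>>> servo_tool --rows '[[[0,0,0,0,0,0,0.2],[0,0,0,0,0,0,-0.1],[0,0,0,0,0,0,-0.3],[0,0,0,0,0,0,-0.4],[0,0,0,0,0,0,-0.5],[0,0,0,0,0,0,-0.6],[0,0,0,0,0,0,-1],[0,0,0,0,0,0,-1]]]'

```text
t: 22.13
tcp_pos: [0.4705, -0.094, 0.0304]
tool_rot: [0.0, 1.0, -0.0, 0.0]
force: [0.1, -0.9, 2.8]
finger_gap: 0.249
gripper_force: 29.3
```

>>> servo_tool --rows '[[[0,0,0,0,0,0,-1],[0,0,0,0,0,0,-1]]]'

```text
t: 22.3
tcp_pos: [0.4705, -0.094, 0.0304]
tool_rot: [0.0, 1.0, -0.0, 0.0]
force: [-0.3, 0.9, 2.3]
finger_gap: 0.248
gripper_force: 29.3
```

>>> servo_tool --rows '[[[0,0,0,0,0,-0.015,-1],[0,0,0,0,0,-0.03,-1],[0,0,0,0,0,-0.035,-1],[0,0,0,0,0,-0.02,-1],[0,0,0,-0.016,-0.009,0,-1],[0,0,0,-0.027,-0.015,0,-1],[0,0,0,-0.027,-0.015,0,-1],[0,0,0,-0.027,-0.015,0,-1]]]'

```text
t: 22.97
tcp_pos: [0.5682, -0.1484, 0.1304]
tool_rot: [0.0, 1.0, 0.0, -0.0]
force: [0.9, -0.3, -0.7]
finger_gap: 0.248
gripper_force: 29.5
```

>>> servo_tool --rows '[[[0,0,0,-0.027,-0.015,0,-1],[0,0,0,-0.027,-0.015,0,-1],[0,0,0,-0.01,-0.007,0.02,-1],[0,0,0,0,0,0.03,-1],[0,0,0,0,0,0.02,-1],[0,0,0,0,0,0.01,-1],[0,0,0,0,0,0,-1],[0,0,0,0,0,0,-1]]]'

```text
t: 23.63
tcp_pos: [0.6311, -0.1849, 0.0498]
tool_rot: [0.0, 1.0, 0.0, -0.001]
force: [0.1, -0.6, -1.0]
finger_gap: 0.25
gripper_force: 29.4
```

```bash
python3 - <<'E'
from h import *
b=manip.snapshot("side");cv2.imwrite("pics/side11.png",b)
cv2.imwrite("pics/c11.png",cv2.resize(b[190:290,310:430],(660,550),interpolation=2))
E
```

```text
(no output)
```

View pics/c11.png

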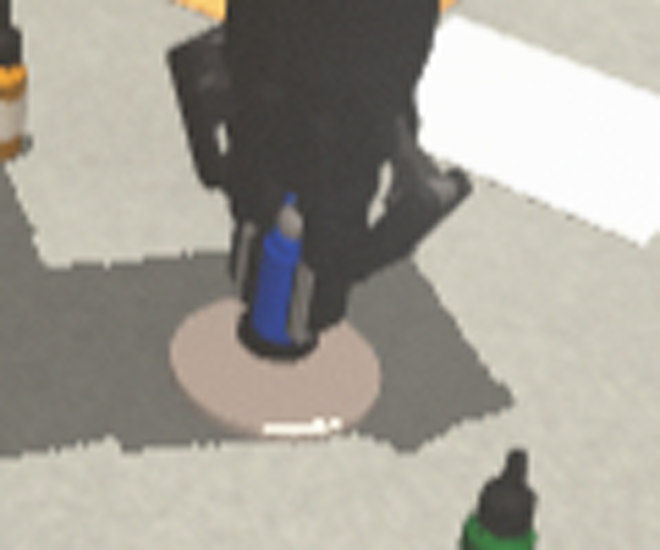

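The blue knight hangs 13 mm above the white mat, base (278,340) over mat centre (276,362), which is right for that height. Lowering.

>>> servo_tool --rows '[[[0,0,0,0,0,0.006,-1],[0,0,0,0,0,0.004,-1],[0,0,0,0,0,0.002,-1],[0,0,0,0,0,0,-1],[0,0,0,0,0,0,-1]]]'

```text
t: 24.1
tcp_pos: [0.6315, -0.1851, 0.0385]
tool_rot: [0.0, 1.0, -0.0, 0.0]
force: [-0.1, -1.0, -1.1]
finger_gap: 0.247
gripper_force: 29.4
```

>>> servo_tool --rows '[[[0,0,0,0,0,0.0015,-1],[0,0,0,0,0,0,-1],[0,0,0,0,0,0,-1]]]'

```text
t: 24.35
tcp_pos: [0.6314, -0.1851, 0.0368]
tool_rot: [0.0, 1.0, -0.0, 0.0]
force: [0.3, 0.1, -0.9]
finger_gap: 0.245
gripper_force: 29.4
```

>>> servo_tool --rows '[[[0,0,0,0,0,0.0012,-1],[0,0,0,0,0,0,-1],[0,0,0,0,0,0,-1]]]'

```text
t: 24.6
tcp_pos: [0.6317, -0.1852, 0.0365]
tool_rot: [0.0, 1.0, -0.0, 0.0]
force: [-0.9, 0.6, 5.2]
finger_gap: 0.248
gripper_force: 29.9
```

Contact. Release and retreat up and back.

>>> servo_tool --rows '[[[0,0,0,0,0,0,-0.4],[0,0,0,0,0,0,-0.2],[0,0,0,0,0,0,0.2],[0,0,0,0,0,0,0.6],[0,0,0,0,0,0,1],[0,0,0,0,0,0,1],[0,0,0,0,0,-0.015,1],[0,0,0,0,0,-0.035,1]]]'

```text
t: 25.27
tcp_pos: [0.628, -0.1836, 0.0811]
tool_rot: [0.001, 1.0, 0.002, -0.005]
force: [0.1, 1.0, -0.4]
finger_gap: 1.002
gripper_force: 0.0
```

>>> servo_tool --rows '[[[0,0,0,0,0,-0.04,1],[0,0,0,0,0,-0.04,1],[0,0,0,0.03,0,-0.02,1],[0,0,0,0.04,0,0,1],[0,0,0,0.04,0,0,1],[0,0,0,0.04,0,0,1],[0,0,0,0,0,0,1],[0,0,0,0,0,0,1]]]'

```text
t: 25.93
tcp_pos: [0.4788, -0.1841, 0.1856]
tool_rot: [0.001, 1.0, 0.001, -0.001]
force: [1.4, -0.1, 0.2]
finger_gap: 1.0
gripper_force: 0.0
```

```bash
python3 - <<'E'
from h import *
a=manip.snapshot("top");b=manip.snapshot("side")
cv2.imwrite("pics/c12.png",np.hstack([cv2.resize(a[140:260,220:420],(390,234),interpolation=2),cv2.resize(b[120:312,120:440],(390,234),interpolation=2)]))
c,bx=blob(b,(335,225,380,275),[105,110,40],[130,255,255]);print("blue",c,bx,ray("side",c,.032))
E
```

```text
blue [361.21221865 245.92282958] (356, 237, 12, 19) [ 0.6335699  -0.18445242]
```

View pics/c12.png

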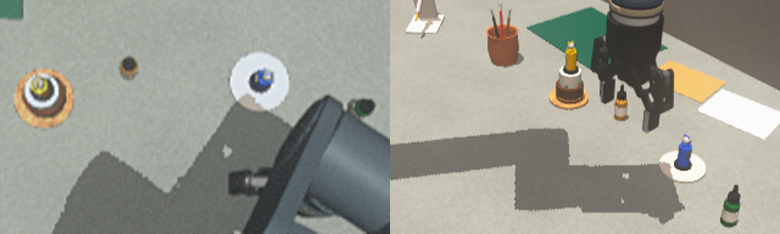

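Both displays stand upright and centred: the stack on the cork mat, and the blue knight at (.634,-.184), within about 2 mm of the white mat's centre. The gripper is clear.

```bash
python3 -c "
from station import manip
print(manip.sign_off())"
```

```text
the job is handed in; nothing more can be done
None
```

The display is built and handed in after about 26 s of robot time: plinth, rock and yellow knight stacked on the cork mat, blue knight on the white mat. Every piece looks upright and centred to within about 3 mm in the camera images, and the bottles and pot were never touched; the hand-in returned no verdict.

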